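# Tool check: hand tools back into their foam cut-outs

## Robot

A 6-joint arm with a two-finger parallel gripper is mounted at the origin on a cart in front of the work surface, level with it; the furniture and walls round the work are solid. World frame = base frame: x ahead of the robot, y to its left, z up, the work surface at z = 0. Lengths are in m, angles in rad, forces in N, time in s.
With the tool pointing down it reaches from about 0.35 to 0.925 m from the base axis. Payload 6.4 kg.
Tool frame: the origin (TCP) lies at the very end of the fingers, on their centre line; the grasp point (between the pads) lies tcp_to_grasp behind it (tcp_to_grasp is the distance from the TCP to the grasp point, in m); z points along the fingers, y is the line along which they close (so a half turn about z gives the same grasp; the last joint's range is limited). The gripper opens to 94 mm and grips with 3 to 60 N. Pads are 16 mm wide; open, the fingers measure 119 mm over their backs; the gripper's body (75 mm by 177 mm) begins 78 mm behind the grasp point.
Start: joints at [1.124, 0.245, 1.558, -0, 1.339, -0.174], TCP at [0.175, 0.626, 0.205] pointing down, gripper open.
Joint ranges: [-3.13, 3.13], [-1.02, 2.26], [0.13, 2.54], [-0.95, 4.09], [0.21, 2.88], [-2.74, 2.74]. Speed limits (rad/s): [2.57, 2.57, 3.14, 3.14, 3.14, 3.14].

## Interface

Orientations are given as a rotation vector (axis times angle).
In Python, from workcell import * gives the robot as it stands.
- The arm moves only by the tool arm_command, never from a script. Its argument "steps" is text: rows parted by semicolons, each of 7 numbers parted by spaces: the shift along the tool's x, y, z each as a share of 25 mm, from -1 to 1, then the turn, a rotation vector about the tool's x, y, z each as a share of 4 degrees, from -1 to 1, then the opening, from -1 (shut) to 1 (fully open), so that 0 is half open. A call has 1 to 20 rows; each row shifts and turns the commanded pose from where the row before left it, along the tool's axes as they then stand; what a row does not reach is not made up. A row lasts 1/12 s, in which the tool goes at most 41.7 mm and 7.16 degrees, less where a joint would pass 70% of its speed; a pose out of reach is approached as far as the arm can. A call with a number of a shift or a turn outside -1 to 1 is refused whole. A call with a gripper value outside its range is refused whole. The fingers move at their own pace and stop on an object; the grip force is fixed at half the most. Time passes only in rows, so rows that do not move let the fingers close. It gives the time, the measured TCP pose, the force, the opening and the grip force at its end, in the units of the state.
- sense(): the state, without advancing time (a new reading comes with each control period).
- snapshot(name): name is "scene" or "top"; returns a dict with "pixels" (384x512x3 uint8, red, green, blue), "range_z" (384x512 float32, m along the optical axis (not along the pixel's ray), 0 where there is no reading), "K" (3x3 intrinsics, pixels), "extrinsics" (4x4, takes a point from camera to world coordinates). Camera axes: x right, y up, looking along -z (the intrinsics and any distortion apply to the point x, -y, -z); pixel columns grow to the right and rows downward; lengths in m; the calibration is good to about 2 mm. A picture is of the moment at which its call begins.
- close_job(): hands the job in; it is judged then, once.
The state is a dict: "t": time; "joints": joint angles; "dq": joint speeds; "effort": joint torques, N m; "ee_pos": TCP position; "orientation": TCP orientation; "ft_force": force on the tool from outside, world axes, zero at the start; "torque": the same for the moment, N m; "finger_gap": finger opening in m; "gripper_force": force on a finger pad.
Only numpy, scipy, OpenCV 4.12 (cv2) and the standard library are available. Lean on these libraries where they do the work, as an engineer would, in place of code of your own. Each camera call takes 0.05 s, during which the arm holds its last target. There are 200 camera calls.

## Task

Before the satellite is closed up, every hand tool must be accounted for: put the red screwdriver, the blue precision screwdriver, the torque key and the needle-nose pliers back into the foam-lined tool tray. Each goes into the cut-out of its own shape, the right way round (handle in the handle end), lying flat on the yellow floor and let go. The two felt pens among them do not belong in the tray: leave them where they lie.

Things in the scene. Friction and masses are not known exactly. Their poses are not given: they have to be found in the camera images.
- red_driver: Screwdriver with red handle, 164 mm long, lying flat. Origin at the middle of its length on its underside; y runs along it, handle to +y (handle from y = -4 to +81 mm, 23 mm thick, its axis 11.5 mm high), steel blade to -y (6 mm thick, ends at y = -82). z up. 70 g. Good to grip across the handle at y = +28 mm.
- blue_driver: Slim precision screwdriver with blue handle, 127 mm long, lying flat. Origin at the middle of its length on its underside; y runs along it, handle to +y (from y = -15 to +63 mm, 12 mm thick, axis 6 mm high), thin blade to -y (3 mm thick, ends at y = -63). z up. 66 g. Good to grip across the handle at y = +20 mm.
- torque_key: Small torque key, 90 mm long, lying flat: blue handle towards -y (y = -45 to 0, 14 mm wide, 9 mm high), steel shank and open fork jaw towards +y (jaw from y = +18 to +45 mm, 19 mm wide). Origin at the middle of its length on its underside, z up. 60 g. Good to grip across the handle at y = -18 mm.
- pliers: Needle-nose pliers with blue sleeves, closed, lying flat, 146 mm long, 11 mm high, 40 mm wide over the sleeves at most (about 37 mm at y = +34, where they are good to grip). Rigid: they do not open or close. Origin at the middle of their length on the underside; sleeves towards +y (to y = +73), jaws towards -y (to y = -73, 20 mm wide at the joint). z up. 75 g.
- foam_red_driver: Foam insert of the red screwdriver: 84 x 200 x 20 mm, dark grey, yellow cut-out; one of four side by side in a fixed steel tray. Cut-out 36 (blade end 20) mm wide, 176 mm long, 8 mm deep; its hard floor is 15 mm, foam top 23, tray rim 27 mm above the bench. Finger notch across it: 38 mm (y) x 78 mm (x), 6 mm deep. Origin below the notch's centre, 3 mm above the bench. Tool home: same axes, tool's origin at y = -28 mm. Handle end +y.
- foam_blue_driver: Foam insert of the blue precision screwdriver: 84 x 200 x 20 mm, dark grey, yellow cut-out; one of four side by side in a fixed steel tray. Cut-out 24 (blade end 16) mm wide, 139 mm long, 8 mm deep; its hard floor is 15 mm, foam top 23, tray rim 27 mm above the bench. Finger notch across it: 38 mm (y) x 78 mm (x), 6 mm deep. Origin below the notch's centre, 3 mm above the bench. Tool home: same axes, tool's origin at y = -20 mm. Handle end +y.
- foam_torque_key: Foam insert of the torque key: 84 x 200 x 20 mm, dark grey, yellow cut-out; one of four side by side in a fixed steel tray. Cut-out 26 (jaw end 32) mm wide, 106 mm long, 8 mm deep; its hard floor is 15 mm, foam top 23, tray rim 27 mm above the bench. Finger notch across it: 38 mm (y) x 78 mm (x), 6 mm deep. Origin below the notch's centre, 3 mm above the bench. Tool home: same axes, tool's origin at y = +18 mm. Handle end -y.
- foam_pliers: Foam insert of the needle-nose pliers: 84 x 200 x 20 mm, dark grey, yellow cut-out; one of four side by side in a fixed steel tray. Cut-out 52 (joint 33, tip 25) mm wide, 162 mm long, 8 mm deep; its hard floor is 15 mm, foam top 23, tray rim 27 mm above the bench. Finger notch across it: 38 mm (y) x 78 mm (x), 6 mm deep. Origin below the notch's centre, 3 mm above the bench. Tool home: same axes, tool's origin at y = -34 mm. Handle end +y.
- black_marker: Black felt marker, 122 mm long, 12 mm thick, lying among the tools; not a tool of the tray. Origin at the middle of its length on its underside, y along it.
- green_pen: White felt pen with a green cap, 122 mm long, 12 mm thick, lying among the tools; not a tool of the tray. Origin at the middle of its length on its underside, y along it.
There are look-alikes about, which are no part of the job. Leave any orange look-alike of the torque_key alone.

How it is judged:
At the end, for the whole second after the job is handed in: Each tool lies still and released in its own insert, within 12 mm of home along and across its length, within 0.2 rad of the cut-out's direction, right way round, level within 0.06 rad, on the yellow floor (origin at most 5 mm above it; blue driver 8, red 13, as round handles may roll) (y of foam_red_driver in the frame of red_driver between 0.016 and 0.04 m and angle between the y axis of red_driver and the y axis of foam_red_driver, either way round below 0.2 rad and angle between red_driver's own y axis and vertical between 1.5108 and 1.6308 rad and height (world z) of red_driver between 0.012 and 0.028 m and linear speed of each of red_driver, blue_driver, torque_key, pliers below 0.02 m/s and contact force between each of red_driver, blue_driver, torque_key, pliers and the fingers below 0.05 N and x of red_driver in the frame of foam_red_driver between -0.012 and 0.012 m and y of foam_blue_driver in the frame of blue_driver between 0.008 and 0.032 m and angle between the y axis of blue_driver and the y axis of foam_blue_driver, either way round below 0.2 rad and angle between blue_driver's own y axis and vertical between 1.5108 and 1.6308 rad and height (world z) of blue_driver between 0.012 and 0.023 m and x of blue_driver in the frame of foam_blue_driver between -0.012 and 0.012 m and y of foam_torque_key in the frame of torque_key between -0.03 and -0.006 m and angle between the y axis of torque_key and the y axis of foam_torque_key, either way round below 0.2 rad and angle between torque_key's own y axis and vertical between 1.5108 and 1.6308 rad and height (world z) of torque_key between 0.012 and 0.02 m and x of torque_key in the frame of foam_torque_key between -0.012 and 0.012 m and y of foam_pliers in the frame of pliers between 0.022 and 0.046 m and angle between the y axis of pliers and the y axis of foam_pliers, either way round below 0.2 rad and angle between pliers's own y axis and vertical between 1.5108 and 1.6308 rad and height (world z) of pliers between 0.012 and 0.02 m and x of pliers in the frame of foam_pliers between -0.012 and 0.012 m); the robot touches nothing.
It fails at once if the black marker is pushed more than 30 mm from where it lay (distance of black_marker from where it was at the start of the episode above 0.03 m).
It fails at once if the white pen with the green cap is pushed more than 30 mm from where it lay (distance of green_pen from where it was at the start of the episode above 0.03 m).
It also fails if it takes over 112 s, if anything falls off the work surface, if the arm or the gripper's body presses on something with over 40 N, if the wrist force passes 120 N, or if a joint passes its speed limit or range.

## Working session

There is one attempt and no reset: what is moved stays moved. The work goes in short steps, Python scripts to look and compute and a tool call to move; the robot and the scene stay as the last step left them, time stands still between calls to the robot, and variables do not carry over. Pictures are saved under pics/ and viewed, at most 14 in all, crops included, and the job is handed in when it is done.

Besides the shell and the picture viewer there is one more tool, called after "Call:" as a command line: name --argument value ..., lists and objects as JSON in quotes. arm_command: Moves the arm, as the interface text tells. Its arguments: {"type":"object","properties":{"steps":{"type":"string"}},"required":["steps"]}

```bash
ls; mkdir -p pics; python3 - <<'E'
from workcell import *
import cv2,numpy as np
print(sense())
for n in("scene","top"):
    s=snapshot(n); cv2.imwrite(f"pics/{n}0.png",cv2.resize(s["pixels"][:,:,::-1],(800,600),interpolation=cv2.INTER_CUBIC)); np.savez(f"{n}0.npz",**s)
    print(s["K"],s["extrinsics"])
E
```

```text
pics
{'t': 0.0, 'joints': array([ 1.12394196e+00,  2.45794416e-01,  1.55899778e+00,  1.93624462e-05,
        1.33865929e+00, -1.74103985e-01]), 'dq': array([-0.00047407, -0.00059074, -0.00103381, -0.00042598,  0.00021287,
        0.00145358]), 'effort': array([ 7.84612057e-04, -4.15829694e+01, -3.14601696e+01,  6.85170363e-02,
        3.33227799e-02, -1.94504109e-04]), 'ee_pos': array([0.17483252, 0.62543811, 0.20436665]), 'orientation': array([-4.27035665e-01, -3.11184136e+00,  2.77067898e-03]), 'ft_force': array([-0.15746588,  0.07621965, -0.12960346]), 'torque': array([ 0.00248986, -0.02614161, -0.01647387]), 'gripper_force': 0.0, 'finger_gap': 0.09392048277100852}
[[394.1374228    0.         252.76735117]
 [  0.         394.1374228  192.23203336]
 [  0.           0.           1.        ]] [[ 0.70224765  0.49422787 -0.51243248  0.00135222]
 [-0.71160289  0.46537019 -0.52635721 -0.52673168]
 [-0.0216696   0.73428155  0.6784991   0.67922448]
 [ 0.          0.          0.          1.        ]]
[[348.59852213   0.         258.14567971]
 [  0.         348.59852213 184.71554517]
 [  0.           0.           1.        ]] [[-0.02734426  0.98751483 -0.15513462  0.33605984]
 [-0.99930652 -0.02308052  0.02921943 -0.01461406]
 [ 0.02527403  0.15582603  0.98746112  0.85868328]
 [ 0.          0.          0.          1.        ]]
```

View pics/scene0.png

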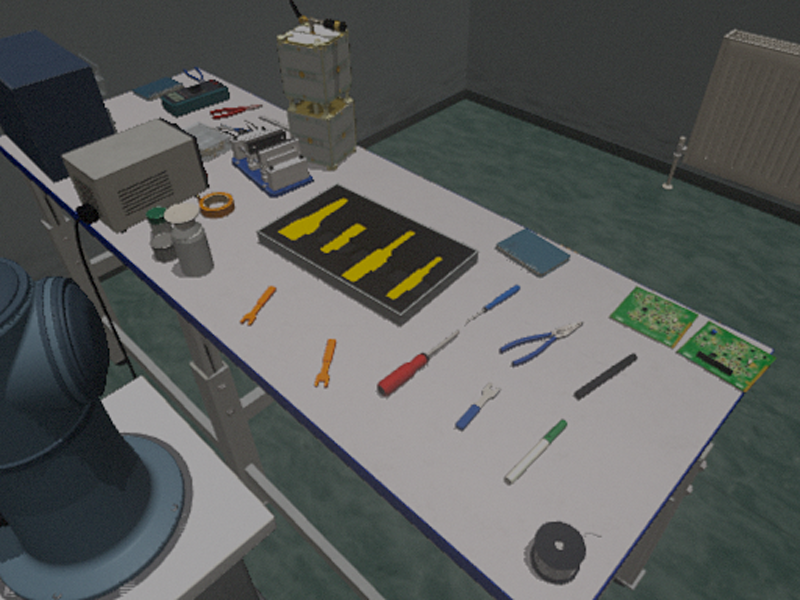

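View pics/top0.png

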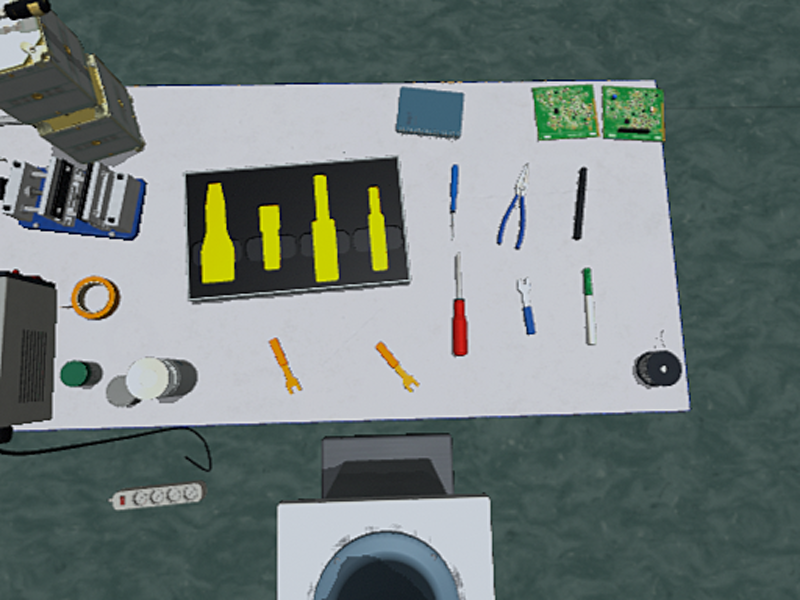

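Candidates in the top view (800x600 px):
- **Red driver:** (459,305), handle toward the robot. It is the only red thing in the work area.
- **Blue driver:** (454,200), handle away from the robot.
- **Torque key:** blue handle at (527,305). The look-alikes are the orange keys at (285,365) and (398,366).
- **Pliers:** (515,210). Red-handled pliers are far off in the scene view.
- **Pens to avoid:** black marker (580,203), green pen (589,305).
- **Cut-outs, left to right:** pliers, torque key, red driver, blue driver, with the wide ends toward the robot. The torque key's jaw end points away from the robot.

```bash
cat > h.py <<'E'
import cv2,numpy as np
def ray(s,uv,z):
    K,E=s["K"],s["extrinsics"]; uv=np.atleast_2d(uv).astype(float)
    d=np.c_[(uv[:,0]-K[0,2])/K[0,0],-(uv[:,1]-K[1,2])/K[1,1],-np.ones(len(uv))]@E[:3,:3].T
    o=E[:3,3]; return (o+d*((z-o[2])/d[:,2])[:,None])[:,:2]
def depthz(s,uv):
    K,E=s["K"],s["extrinsics"]; uv=np.atleast_2d(uv).astype(int)
    r=s["range_z"][uv[:,1],uv[:,0]]
    c=np.c_[(uv[:,0]-K[0,2])/K[0,0]*r,-(uv[:,1]-K[1,2])/K[1,1]*r,-r]
    return (c@E[:3,:3].T+E[:3,3])[r>0]
def blobs(s,col,amin=25):
    h=cv2.cvtColor(s["pixels"],cv2.COLOR_RGB2HSV); H,S,V=[h[...,i].astype(int) for i in range(3)]
    m={"red":((H<6)|(H>172))&(S>150)&(V>60),"blue":(H>100)&(H<125)&(S>130)&(V>60),"yellow":(H>24)&(H<36)&(S>150)&(V>90),
       "tool":None}[col]
    n,l,st,c=cv2.connectedComponentsWithStats(m.astype(np.uint8))
    out=[]
    for i in range(1,n):
        if st[i,4]>=amin:
            y,x=np.where(l==i); out.append(np.c_[x,y])
    return out
def axis(p):
    """centre of extent, unit axis, length, width from points (world xy)"""
    (c,wh,a)=cv2.minAreaRect(p.astype(np.float32)*1000); b=cv2.boxPoints((c,wh,a))
    e=[b[1]-b[0],b[2]-b[1]]; e=max(e,key=np.linalg.norm); 
    if e[0]<0:e=-e
    return np.array(c),np.degrees(np.arctan2(e[1],e[0])),max(wh),min(wh)
E
python3 - <<'E'
from h import *
np.set_printoptions(precision=1,suppress=True)
for n in("top","scene"):
    s=dict(np.load(n+"0.npz"))
    for col,z in(("red",.0115),("blue",.006),("yellow",.015)):
        for b in blobs(s,col):
            c,a,L,W=axis(ray(s,b,z)); w=depthz(s,b)*1000
            if 200<c[0]<900 and -500<c[1]<400: print(n,col,b.mean(0)*800/512,len(b),"c",c,"ang",round(a,1),"L",round(L),"W",round(W),"zmed",np.median(w[:,2]), "m",ray(s,b,z).mean(0)*1000)
# dark blade / steel: non-white pixels around tools, top view
s=dict(np.load("top0.npz")); h=cv2.cvtColor(s["pixels"],cv2.COLOR_RGB2HSV)
print(h[250*512//800,420*512//800])
m=((h[...,1]>40)|(h[...,2]<150)).astype(np.uint8)
n,l,st,c=cv2.connectedComponentsWithStats(m)
for i in range(1,n):
    if 25<st[i,4]<2000 and 230<c[i][0]<400 and 90<c[i][1]<240:
        y,x=np.where(l==i);cc,a,L,W=axis(ray(s,np.c_[x,y],.005));print("fg",c[i]*800/512,st[i,4],cc,round(a,1),round(L),round(W))
E
```

```text
top red [458.9 329.1] 265 c [ 406.3 -125.5] ang -2.4 L 86 W 20 zmed 21.720932513440594 m [ 403.4 -124.6]
top blue [322.7  82.8] 34 c [822.9  86. ] ang 89.3 L 86 W 0 zmed 1.1033043252011154 m [822.9  86.1]
top blue [195.3  84.4] 33 c [822.8 297.6] ang 89.3 L 83 W 0 zmed 0.8556753618658153 m [822.8 297.7]
top blue [453.4 184.5] 90 c [ 635.9 -127.2] ang -2.4 L 75 W 8 zmed 11.884114860222061 m [ 640.8 -126.6]
top blue [132.9 215.5] 145 c [607.8 387.5] ang -24.6 L 100 W 37 zmed 13.972191458597628 m [598.7 389.3]
top blue [505.5 218.3] 64 c [ 582.4 -209.3] ang -22.8 L 85 W 8 zmed 10.711222656911046 m [ 581.9 -209.2]
top blue [520.9 221.3] 77 c [ 575.4 -233.8] ang -8.8 L 85 W 9 zmed 10.120743934538435 m [ 576.4 -234. ]
top blue [528.4 320.1] 82 c [ 415.6 -235.9] ang 5.8 L 43 W 11 zmed 9.535814234668539 m [ 415.  -236.1]
top yellow [323.3 234.7] 830 c [571.2  85.9] ang 3.9 L 174 W 37 zmed 16.004787075038497 m [558.6  85.1]
top yellow [215.9 239.7] 1017 c [567.  253.3] ang 1.2 L 161 W 51 zmed 15.89888131561812 m [553.9 253.9]
top yellow [376.4 231.7] 468 c [567.8   1.1] ang 4.0 L 135 W 25 zme
[... 740 characters left out ...]
482522965721056 m [550.4 256.5]
scene yellow [342.8 237.7] 181 c [556.9 172.5] ang 5.8 L 98 W 27 zmed 13.58274184918412 m [556.9 172.8]
scene yellow [373.9 259.1] 364 c [570.5  88.8] ang 5.3 L 168 W 36 zmed 13.516377174419558 m [553.4  88.1]
scene yellow [411.6 279.6] 226 c [568.5   3.7] ang 4.4 L 133 W 24 zmed 13.285815720227745 m [558.3   4. ]
[107   9 204]
fg [453.2 190.1] 145 [ 622.1 -124.7] -6.1 109 12
fg [579.4 203.5] 268 [ 606.2 -332.7] -9.4 124 15
fg [513.4 219.8] 246 [ 586.1 -224.2] -16.9 105 42
fg [458.2 322. ] 383 [ 442.2 -127.7] -2.4 162 24
fg [586.4 297. ] 157 [ 436.8 -332.8] -1.3 123 14
fg [528.3 319.4] 111 [ 416.6 -236.1] 4.6 47 16
fg [395.7 365.6] 210 [349.5 -24.4] 37.4 91 20
```

```bash
cat > go.py <<'E'
# usage: go.py x y z(mm) axisdeg [flip]; axisdeg = world angle of the held tool's length axis (gripper x axis, mod 180)
import sys,numpy as np
from scipy.spatial.transform import Rotation as Rn
from workcell import *
s=sense(); R=Rn.from_rotvec(s["orientation"]).as_matrix(); p=s["ee_pos"]*1000
np.set_printoptions(precision=2,suppress=True)
print("t",round(s["t"],2),"tcp",p,"gx ang",round(np.degrees(np.arctan2(R[1,0],R[0,0])),1),"tilt",np.degrees(np.arccos(-R[2,2])).round(2),"gap",round(s["finger_gap"]*1000,1),"gf",round(s["gripper_force"],1),"j6",s["joints"][5].round(2),"F",s["ft_force"])
if len(sys.argv)>1:
    x,y,z,a=map(float,sys.argv[1:5]); xa=np.array([np.cos(np.radians(a)),np.sin(np.radians(a)),0])
    if xa@R[:,0]<0 and len(sys.argv)<6: xa=-xa
    G=np.c_[xa,np.cross([0,0,-1],xa),[0,0,-1]]
    rv=np.degrees(Rn.from_matrix(R.T@G).as_rotvec())
    print("shift/25 now-frame",R.T@(np.array([x,y,z])-p)/25,"goal-frame",G.T@(np.array([x,y,z])-p)/25,"turn/4",rv/4)
E
python3 - <<'E'
import workcell; print([n for n in dir(workcell) if n[0]!='_'], getattr(workcell,'tcp_to_grasp',None))
from h import *
np.set_printoptions(precision=3,suppress=True)
for n in("top","scene"):
    s=dict(np.load(n+"0.npz")); v,u=np.mgrid[0:384,0:512]; w=depthz(s,np.c_[u.ravel(),v.ravel()])
    for x0 in np.arange(.15,.75,.1):
        print(n,round(x0,2),[round(float(w[k,2].max()),2) if (k:=(w[:,0]>x0)&(w[:,0]<x0+.1)&(w[:,1]>y0)&(w[:,1]<y0+.1)).any() else None for y0 in np.arange(.7,-.5,-.1)])
s=dict(np.load("top0.npz")); p=s["pixels"][90:240,270:400,::-1]
cv2.imwrite("pics/crop1.png",cv2.resize(p,None,fx=4,fy=4,interpolation=cv2.INTER_CUBIC))
E
python3 go.py 500 200 250 4
```

```text
['IKError', 'close_job', 'sense', 'snapshot', 'tcp_to_grasp'] 0.0188
top 0.15 [-0.77, -0.77, 0.02, -0.77, -0.77, -0.77, 0.0, 0.0, 0.0, 0.0, -0.77, -0.77]
top 0.25 [None, None, 0.05, 0.13, 0.12, 0.12, 0.01, 0.01, 0.01, 0.01, 0.01, 0.01]
top 0.35 [None, None, 0.13, 0.13, 0.12, 0.12, 0.01, 0.01, 0.01, 0.03, 0.01, 0.02]
top 0.45 [None, None, 0.13, 0.13, 0.01, 0.03, 0.03, 0.03, 0.03, 0.02, 0.01, 0.02]
top 0.55 [None, 0.0, 0.07, 0.09, 0.08, 0.03, 0.03, 0.03, 0.03, 0.01, 0.01, 0.02]
top 0.65 [None, 0.01, 0.07, 0.29, 0.29, 0.03, 0.03, 0.03, 0.03, 0.01, 0.01, 0.02]
scene 0.15 [None, None, 0.03, None, None, -0.77, -0.68, -0.68, None, None, None, None]
scene 0.25 [0.21, 0.13, 0.13, 0.13, 0.12, 0.12, 0.01, 0.0, 0.01, 0.0, 0.0, 0.04]
scene 0.35 [0.21, 0.13, 0.13, 0.13, 0.12, 0.12, 0.01, 0.01, 0.01, 0.02, 0.01, 0.01]
scene 0.45 [-0.77, 0.13, 0.13, 0.13, 0.02, 0.03, 0.03, 0.03, 0.03, 0.01, 0.01, 0.01]
scene 0.55 [0.03, 0.03, 0.06, 0.09, 0.07, 0.03, 0.03, 0.02, 0.03, 0.01, 0.01, 0.01]
scene 0.65 [0.01, 0.01, 0.06, 0.32, 0.29, 0.03, 0.03, 0.03, 0.03, 0.01, 0.01, 0.01]
t 0.1 tcp [174.88 625.5  204.5 ] gx ang 164.4 tilt 0.1 gap 93.7 gf 0.0 j6 -0.17 F [-0.51  0.95  0.22]
shift/25 now-frame [-17.11 -12.89  -1.8 ] goal-frame [-11.79 -17.89  -1.82] turn/4 [-0.02 -0.01 -4.91]
```

View pics/crop1.png

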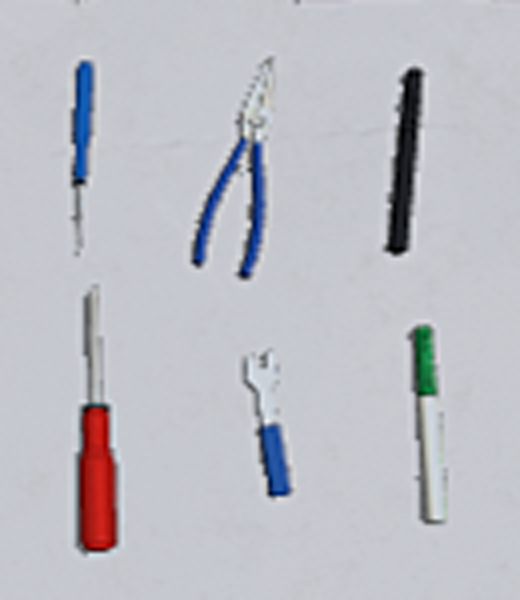

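The crop confirms the choice: red driver (handle end crop px 98,548), blue driver (84,62 to 79,253), blue-handled torque key (258,350 to 280,495) and pliers (tip 271,58). The marker and green pen are on the right.

First leg: over to the tray side.

Call:
arm_command --steps "-0.95 -0.72 -0.5 0 0 0 0.3; -0.95 -0.72 -0.5 0 0 0 0.3; -0.95 -0.72 -0.5 0 0 0 0.3; -0.95 -0.72 -0.3 0 0 0 0.3; -0.95 -0.72 0 0 0 0 0.3; -0.95 -0.72 0 0 0 0 0.3; -0.95 -0.72 0 0 0 0 0.3; -0.95 -0.72 0 0 0 0 0.3; -0.95 -0.72 0 0 0 0 0.3; -0.95 -0.72 0 0 0 0 0.3; -0.95 -0.72 0 0 0 0 0.3; -0.95 -0.72 0 0 0 0 0.3; -0.95 -0.72 0 0 0 0 0.3; -0.95 -0.72 0 0 0 0 0.3; -0.95 -0.72 0 0 0 0 0.3; -0.95 -0.72 0 0 0 0 0.3; -0.95 -0.72 0 0 0 0 0.3; -0.95 -0.72 0 0 0 0 0.3"

```text
t: 1.6
ee_pos: [0.4999, 0.1974, 0.25]
orientation: [-0.427, -3.112, 0.0]
ft_force: [1.3, 0.9, -0.9]
finger_gap: 0.0612
gripper_force: 0.0
```

```bash
python3 go.py 418 -123 120 -2.2
```

```text
t 1.6 tcp [499.93 197.44 250.04] gx ang 164.4 tilt 0.04 gap 61.2 gf 0.0 j6 -1.13 F [ 1.27  0.95 -0.86]
shift/25 now-frame [ -0.3  -13.23   5.2 ] goal-frame [  2.78 -12.93   5.2 ] turn/4 [-0.   -0.01 -3.36]
```

Call:
arm_command --steps "0 0 0 0 0 -0.84 0.3; 0 0 0 0 0 -0.84 0.3; 0 0 0 0 0 -0.84 0.3; 0 0 0 0 0 -0.84 0.3; 0.2 -0.92 0.37 0 0 0 0.3; 0.2 -0.92 0.37 0 0 0 0.3; 0.2 -0.92 0.37 0 0 0 0.3; 0.2 -0.92 0.37 0 0 0 0.3; 0.2 -0.92 0.37 0 0 0 0.3; 0.2 -0.92 0.37 0 0 0 0.3; 0.2 -0.92 0.37 0 0 0 0.3; 0.2 -0.92 0.37 0 0 0 0.3; 0.2 -0.92 0.37 0 0 0 0.3; 0.2 -0.92 0.37 0 0 0 0.3; 0.2 -0.92 0.37 0 0 0 0.3; 0.2 -0.92 0.37 0 0 0 0.3; 0.2 -0.92 0.37 0 0 0 0.3; 0.2 -0.92 0.37 0 0 0 0.3"

```text
t: 3.1
ee_pos: [0.4166, -0.1212, 0.1203]
orientation: [-0.06, -3.141, -0.0]
ft_force: [0.7, -0.2, -0.5]
finger_gap: 0.061
gripper_force: 0.0
```

```bash
python3 go.py 418 -123 4 -2.2; python3 - <<'E'
from workcell import *
import cv2
s=snapshot("scene"); p=s["pixels"][150:300,200:400,::-1]
cv2.imwrite("pics/c2.png",cv2.resize(p,None,fx=3,fy=3))
E
```

```text
t 3.1 tcp [ 416.58 -121.22  120.29] gx ang 177.8 tilt 0.02 gap 61.0 gf 0.0 j6 -2.08 F [ 0.72 -0.16 -0.5 ]
shift/25 now-frame [-0.06 -0.07  4.65] goal-frame [-0.06 -0.07  4.65] turn/4 [ 0. -0.  0.]
```

View pics/c2.png

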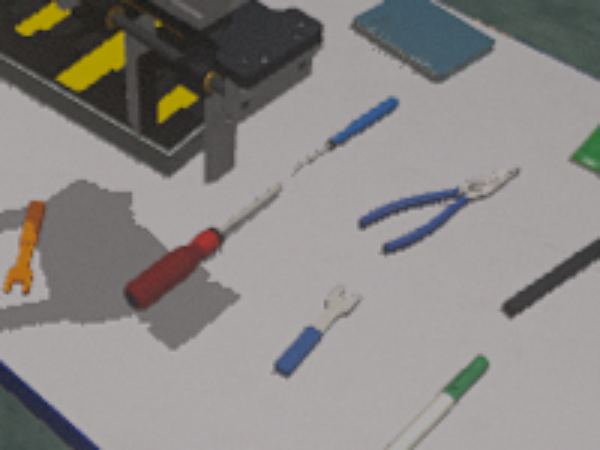

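The open fingers hang either side of the red handle (handle at crop px ~175,270), which fits the measurement. Descending and closing.

Call:
arm_command --steps "-0.06 -0.07 0.9 0 0 0 0.3; 0 0 0.9 0 0 0 0.3; 0 0 0.9 0 0 0 0.3; 0 0 0.9 0 0 0 0.3; 0 0 0.7 0 0 0 0.3; 0 0 0.35 0 0 0 0.3; 0 0 0 0 0 0 -1; 0 0 0 0 0 0 -1; 0 0 0 0 0 0 -1; 0 0 0 0 0 0 -1; 0 0 0 0 0 0 -1; 0 0 0 0 0 0 -1; 0 0 0 0 0 0 -1; 0 0 -0.8 0 0 0 -1; 0 0 -0.9 0 0 0 -1; 0 0 -0.9 0 0 0 -1; 0 0 -0.9 0 0 0 -1"

```text
t: 4.57
ee_pos: [0.4183, -0.1218, 0.093]
orientation: [-0.06, -3.14, -0.001]
ft_force: [0.5, -0.2, -1.1]
finger_gap: 0.0227
gripper_force: 29.9
```

```bash
python3 go.py 543 85 90 4
```

```text
t 4.57 tcp [ 418.28 -121.85   93.  ] gx ang 177.8 tilt 0.04 gap 22.7 gf 29.9 j6 -2.08 F [ 0.53 -0.18 -1.13]
shift/25 now-frame [-4.67  8.46  0.12] goal-frame [-5.55  7.91  0.12] turn/4 [ 0.01 -0.01 -1.55]
```

Held. Carrying it to its insert.

Call:
arm_command --steps "0 0 0 0 0 -0.78 -1; 0 0 0 0 0 -0.78 -1; -0.55 0.79 0 0 0 0 -1; -0.55 0.79 0 0 0 0 -1; -0.55 0.79 0 0 0 0 -1; -0.55 0.79 0 0 0 0 -1; -0.55 0.79 0 0 0 0 -1; -0.55 0.79 0 0 0 0 -1; -0.55 0.79 0 0 0 0 -1; -0.55 0.79 0 0 0 0 -1; -0.55 0.79 0 0 0 0 -1; -0.55 0.79 0 0 0 0 -1; 0 0 0 0 0 0 -1; 0 0 0 0 0 0 -1"

```text
t: 5.73
ee_pos: [0.5418, 0.0852, 0.0919]
orientation: [0.114, -3.139, 0.0]
ft_force: [-0.5, -0.8, -0.5]
finger_gap: 0.0224
gripper_force: 29.9
```

```bash
python3 go.py 543 85 20 4;  python3 - <<'E'
from workcell import *
from h import *
import cv2
np.set_printoptions(precision=1,suppress=True)
s=snapshot("scene"); p=s["pixels"][110:230,150:320,::-1]
for z in (.09+.0075,): 
  for b in blobs(s,"red"): c=axis(ray(s,b,z)); print(c, ray(s,b,z).mean(0))
cv2.imwrite("pics/c3.png",cv2.resize(p,None,fx=4,fy=4))
E
```

```text
t 5.73 tcp [541.8   85.24  91.95] gx ang -175.8 tilt 0.04 gap 22.4 gf 29.9 j6 -1.69 F [-0.53 -0.8  -0.51]
shift/25 now-frame [-0.05 -0.01  2.88] goal-frame [-0.05 -0.01  2.88] turn/4 [-0.   -0.01  0.04]
(array([618.9, 597.1]), np.float32(-18.000149), 67.34976959228516, 39.23322296142578) [0.6 0.6]
(array([517.2,  86.1]), np.float32(8.622751), 72.55096435546875, 28.87686538696289) [0.5 0.1]
```

View pics/c3.png

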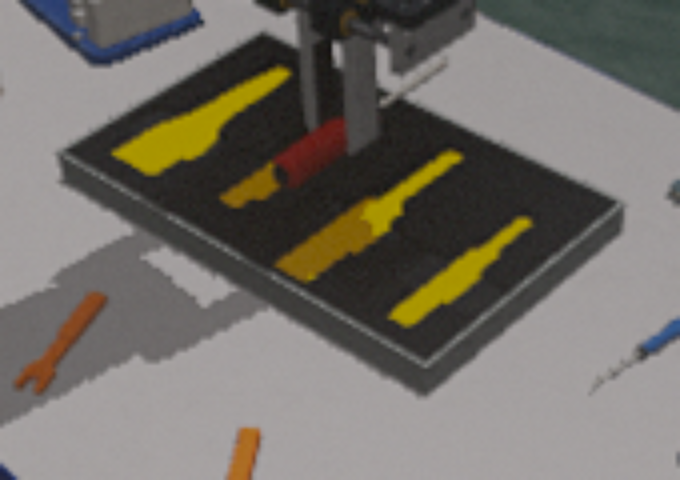

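The driver hangs level, handle toward the robot, over its insert (crop px ~340,140; the parallax from height is as expected). Lowering, opening a little and rising.

Call:
arm_command --steps "-0.05 0 0.9 0 0 0 -1; 0 0 0.9 0 0 0 -1; 0 0 0.6 0 0 0 -1; 0 0 0.3 0 0 0 -1; 0 0 0.2 0 0 0 -1; 0 0 0 0 0 0 -1; 0 0 0 0 0 0 -1; 0 0 0 0 0 0 -0.3; 0 0 0 0 0 0 -0.3; 0 0 0 0 0 0 -0.3; 0 0 0 0 0 0 -0.3; 0 0 -0.3 0 0 0 -0.3; 0 0 -0.8 0 0 0 -0.3; 0 0 -0.9 0 0 0 -0.3; 0 0 -0.9 0 0 0 0.1; 0 0 -0.9 0 0 0 0.1"

```text
t: 7.12
ee_pos: [0.5431, 0.0847, 0.1162]
orientation: [-0.111, 3.139, -0.0]
ft_force: [-0.1, -0.3, -1.1]
finger_gap: 0.0428
gripper_force: 0.0
```

```bash
python3 go.py 421 -233.6 100 7
```

```text
t 7.12 tcp [543.07  84.72 116.23] gx ang -175.9 tilt 0.01 gap 42.8 gf 0.0 j6 -1.69 F [-0.07 -0.27 -1.12]
shift/25 now-frame [  5.77 -12.36   0.65] goal-frame [  6.4  -12.04   0.65] turn/4 [-0.    0.   -0.74]
```

Call:
arm_command --steps "0 0 0 0 0 -0.74 0.1; 0.457 -0.86 0.045 0 0 0 0.1; 0.457 -0.86 0.045 0 0 0 0.1; 0.457 -0.86 0.045 0 0 0 0.1; 0.457 -0.86 0.045 0 0 0 0.1; 0.457 -0.86 0.045 0 0 0 0.1; 0.457 -0.86 0.045 0 0 0 0.1; 0.457 -0.86 0.045 0 0 0 0.1; 0.457 -0.86 0.045 0 0 0 0.1; 0.457 -0.86 0.045 0 0 0 0.1; 0.457 -0.86 0.045 0 0 0 0.1; 0.457 -0.86 0.045 0 0 0 0.1; 0.457 -0.86 0.045 0 0 0 0.1; 0.457 -0.86 0.045 0 0 0 0.1; 0.457 -0.86 0.045 0 0 0 0.1; 0 0 0 0 0 0 0.1; 0 0 0 0 0 0 0.1"

```text
t: 8.53
ee_pos: [0.421, -0.2342, 0.0994]
orientation: [-0.189, 3.135, -0.0]
ft_force: [-0.1, 0.1, -0.0]
finger_gap: 0.0517
gripper_force: 0.0
```

```bash
python3 go.py 421 -233.6 3 7;  python3 - <<'E'
from workcell import *
import cv2
s=snapshot("scene"); p=s["pixels"][110:290,170:350,::-1]
cv2.imwrite("pics/c4.png",cv2.resize(p,None,fx=3,fy=3))
E
```

```text
t 8.53 tcp [ 421.   -234.2    99.43] gx ang -173.1 tilt 0.03 gap 51.7 gf 0.0 j6 -2.43 F [-0.15  0.09 -0.01]
shift/25 now-frame [-0.    0.02  3.86] goal-frame [-0.    0.02  3.86] turn/4 [-0.    0.01 -0.03]
```

View pics/c4.png

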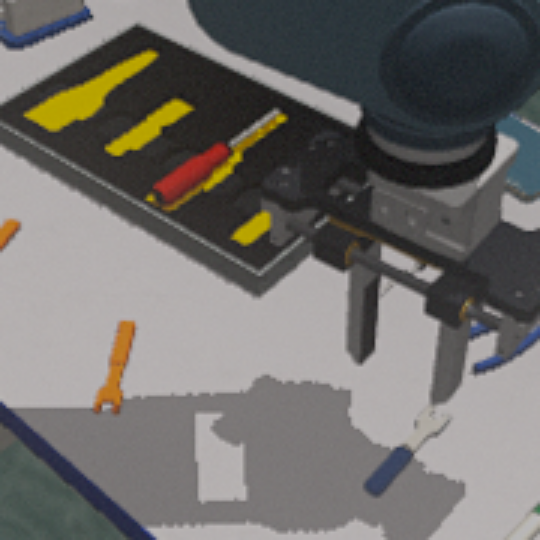

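The red driver lies in its cut-out (~195,175), to be checked from the top later. The fingers straddle the spot above the torque key (~400,450). Descending.

Call:
arm_command --steps "0 0 0.9 0 0 0 0.1; 0 0 0.9 0 0 0 0.1; 0 0 0.9 0 0 0 0.1; 0 0 0.7 0 0 0 0.1; 0 0 0.44 0 0 0 0.1; 0 0 0 0 0 0 0.1; 0 0 0 0 0 0 -1; 0 0 0 0 0 0 -1; 0 0 0 0 0 0 -1; 0 0 0 0 0 0 -1; 0 0 0 0 0 0 -1; 0 0 0 0 0 0 -1; 0 0 -0.8 0 0 0 -1; 0 0 -0.9 0 0 0 -1; 0 0 -0.9 0 0 0 -1; 0 0 -0.9 0 0 0 -1"

```text
t: 9.92
ee_pos: [0.4208, -0.2334, 0.0913]
orientation: [0.192, -3.135, -0.001]
ft_force: [0.1, 0.9, -0.7]
finger_gap: 0.013
gripper_force: 30.0
```

```bash
python3 go.py 538.5 169 90 4
```

```text
t 9.92 tcp [ 420.81 -233.36   91.31] gx ang -173.0 tilt 0.04 gap 13.0 gf 30.0 j6 -2.44 F [ 0.09  0.87 -0.68]
shift/25 now-frame [-6.63 15.4   0.06] goal-frame [-5.82 15.73  0.05] turn/4 [ 0.01 -0.01  0.75]
```

Call:
arm_command --steps "0 0 0 0 0 0.75 -1; -0.364 0.983 0 0 0 0 -1; -0.364 0.983 0 0 0 0 -1; -0.364 0.983 0 0 0 0 -1; -0.364 0.983 0 0 0 0 -1; -0.364 0.983 0 0 0 0 -1; -0.364 0.983 0 0 0 0 -1; -0.364 0.983 0 0 0 0 -1; -0.364 0.983 0 0 0 0 -1; -0.364 0.983 0 0 0 0 -1; -0.364 0.983 0 0 0 0 -1; -0.364 0.983 0 0 0 0 -1; -0.364 0.983 0 0 0 0 -1; -0.364 0.983 0 0 0 0 -1; -0.364 0.983 0 0 0 0 -1; -0.364 0.983 0 0 0 0 -1; -0.364 0.983 0 0 0 0 -1; 0 0 0 0 0 0 -1; 0 0 0 0 0 0 -1"

```text
t: 11.5
ee_pos: [0.5387, 0.1695, 0.0903]
orientation: [0.113, -3.139, 0.001]
ft_force: [0.4, 0.0, -0.6]
finger_gap: 0.0128
gripper_force: 30.0
```

```bash
python3 go.py 538.5 169 18.5 4;  python3 - <<'E'
from workcell import *
from h import *
import cv2
np.set_printoptions(precision=1,suppress=True)
s=snapshot("scene"); p=s["pixels"][80:240,140:320,::-1]
for b in blobs(s,"blue",15):
  w=ray(s,b,.095); print(axis(w))
t=snapshot("top"); q=t["pixels"][80:200,100:280,::-1]
for b in blobs(t,"red"): print("red",axis(ray(t,b,.0265)))
for b in blobs(s,"red"): print("red",axis(ray(s,b,.0265)))
f=lambda i,h:cv2.resize(i,(390,h),interpolation=cv2.INTER_CUBIC)
cv2.imwrite("pics/c5.png",np.hstack([f(p,347),f(q,347)]))
E
```

```text
t 11.5 tcp [538.69 169.5   90.25] gx ang -175.9 tilt 0.03 gap 12.8 gf 30.0 j6 -1.54 F [ 0.41  0.04 -0.57]
shift/25 now-frame [ 0.01 -0.02  2.87] goal-frame [ 0.01 -0.02  2.87] turn/4 [-0.   -0.01  0.03]
(array([512.9, 364.4]), np.float32(81.349075), 99.44996643066406, 21.877124786376953)
(array([530.9, 271.3]), np.float32(-19.959045), 81.02330017089844, 22.164783477783203)
(array([227.7, 191. ]), np.float32(-89.92389), 98.37710571289062, 1.5775985717773438)
(array([ 551.8, -176.8]), np.float32(-4.829374), 63.87725830078125, 8.118510246276855)
(array([228.,  17.]), np.float32(-89.93049), 79.13644409179688, 1.4146437644958496)
(array([ 445.2, -487. ]), np.float32(-0.042136688), 326.4950256347656, 1.8965210914611816)
red (array([531.5,  82.2]), np.float32(4.668977), 84.73321533203125, 19.71162223815918)
red (array([692.3, 730.8]), np.float32(-10.376268), 76.57807159423828, 31.5745792388916)
red (array([531.9,  85.3]), np.float32(4.018782), 86.80571746826172, 27.33358383178711)
```

View pics/c5.png

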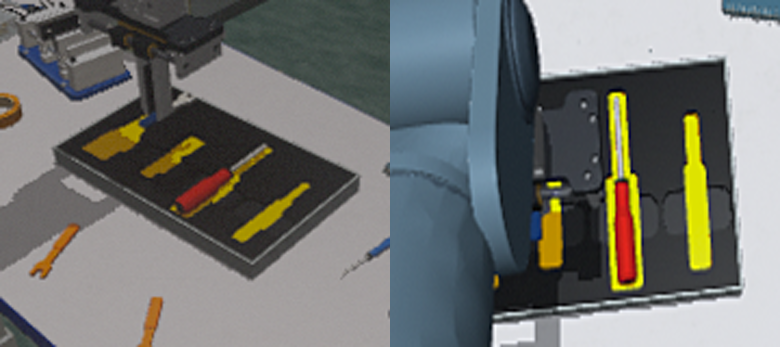

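The red driver sits centred in its cut-out (right half, ~625,230). The torque key is held over its own insert. Placing it.

Call:
arm_command --steps "0 0 0.9 0 0 0 -1; 0 0 0.9 0 0 0 -1; 0 0 0.6 0 0 0 -1; 0 0 0.3 0 0 0 -1; 0 0 0.18 0 0 0 -1; 0 0 0 0 0 0 -1; 0 0 0 0 0 0 -1; 0 0 0 0 0 0 -0.4; 0 0 0 0 0 0 -0.4; 0 0 0 0 0 0 -0.4; 0 0 0 0 0 0 -0.4; 0 0 -0.3 0 0 0 -0.4; 0 0 -0.8 0 0 0 -0.4; 0 0 -0.9 0 0 0 -0.4; 0 0 -0.9 0 0 0 0.3; 0 0 -0.9 0 0 0 0.3"

```text
t: 12.93
ee_pos: [0.5388, 0.1689, 0.1149]
orientation: [-0.11, 3.14, 0.0]
ft_force: [0.3, -0.4, 0.1]
finger_gap: 0.0378
gripper_force: 0.0
```

```bash
python3 go.py 576 -219 90 -15
```

```text
t 12.93 tcp [538.77 168.88 114.93] gx ang -176.0 tilt 0.01 gap 37.8 gf 0.0 j6 -1.54 F [ 0.34 -0.41  0.06]
shift/25 now-frame [ -0.4  -15.58   1.  ] goal-frame [ -5.45 -14.6    1.  ] turn/4 [0.   0.   4.75]
```

Call:
arm_command --steps "-0.025 -0.974 0.06 0 0 0 0.3; -0.025 -0.974 0.06 0 0 0 0.3; -0.025 -0.974 0.06 0 0 0 0.3; -0.025 -0.974 0.06 0 0 0 0.3; -0.025 -0.974 0.06 0 0 0 0.3; -0.025 -0.974 0.06 0 0 0 0.3; -0.025 -0.974 0.06 0 0 0 0.3; -0.025 -0.974 0.06 0 0 0 0.3; -0.025 -0.974 0.06 0 0 0 0.3; -0.025 -0.974 0.06 0 0 0 0.3; -0.025 -0.974 0.06 0 0 0 0.3; -0.025 -0.974 0.06 0 0 0 0.3; -0.025 -0.974 0.06 0 0 0 0.3; -0.025 -0.974 0.06 0 0 0 0.3; -0.025 -0.974 0.06 0 0 0 0.3; -0.025 -0.974 0.06 0 0 0.95 0.3; 0 0 0 0 0 0.95 0.3; 0 0 0 0 0 0.95 0.3; 0 0 0 0 0 0.95 0.3; 0 0 0 0 0 0.95 0.3"

```text
t: 14.6
ee_pos: [0.5762, -0.2194, 0.09]
orientation: [0.415, 3.114, -0.0]
ft_force: [-0.3, -0.1, -0.4]
finger_gap: 0.061
gripper_force: 0.0
```

```bash
python3 go.py 576 -219 3 -15;  python3 - <<'E'
from workcell import *
from h import *
import cv2
np.set_printoptions(precision=1,suppress=True)
s=snapshot("scene"); p=s["pixels"][90:250,220:420,::-1]
t=snapshot("top"); q=t["pixels"][80:200,100:280,::-1]
for b in blobs(t,"blue"): print("blue",axis(ray(t,b,.02)))
for b in blobs(s,"blue"): print("scblue tray",axis(ray(s,b,.02)))
cv2.imwrite("pics/c6.png",np.hstack([cv2.resize(i,(395,347),interpolation=cv2.INTER_CUBIC) for i in (p,q)]))
E
```

```text
t 14.6 tcp [ 576.16 -219.4    89.95] gx ang 164.8 tilt 0.02 gap 61.0 gf 0.0 j6 -1.85 F [-0.33 -0.12 -0.36]
shift/25 now-frame [0.01 0.01 3.48] goal-frame [0.01 0.01 3.48] turn/4 [-0.    0.   -0.05]
blue (array([815. ,  93.4]), np.float32(89.25738), 102.7932357788086, 0.00010573864710750058)
blue (array([815. , 303.9]), np.float32(89.25257), 103.97530364990234, 0.00010305643081665039)
blue (array([ 630.9, -125.3]), np.float32(-2.4368126), 73.678466796875, 7.6136345863342285)
blue (array([603.3, 380.9]), np.float32(-24.595545), 98.20500183105469, 36.7126350402832)
blue (array([583.1, 488.1]), np.float32(81.88114), 141.16653442382812, 24.018634796142578)
blue (array([534. , 167.4]), np.float32(0.54991436), 40.43286895751953, 9.766623497009277)
scblue tray (array([579.2, 478. ]), np.float32(83.38416), 110.04810333251953, 23.106433868408203)
scblue tray (array([598.4, 372.5]), np.float32(-19.959057), 91.42472839355469, 27.851314544677734)
scblue tray (array([533.5, 170.3]), np.float32(3.9270175), 40.05990219116211, 9.696866989135742)
scblue tray (array([255.3, 249.3]), np.float32(89.90923), 144.98446655273438, 4.736715793609619)
scblue tray (array([ 623.5, -132.1]), np.float32(-4.580381), 53.02142333984375, 9.131864547729492)
scblue tray (array([ 503.5, -482.2]), np.float32(0.078859694), 371.03729248046875, 2.176561117172241)
```

View pics/c6.png

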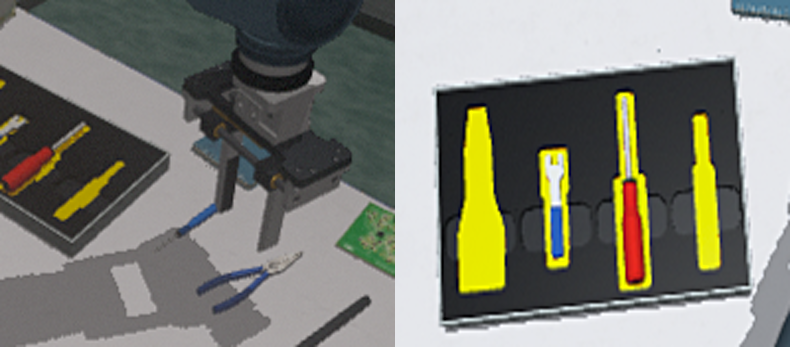

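The torque key lies neatly in its cut-out (right half, ~557,210). The gripper is above the pliers (left half, ~250,280). Descending.

Call:
arm_command --steps "0 0 0.9 0 0 0 0.3; 0 0 0.9 0 0 0 0.3; 0 0 0.8 0 0 0 0.3; 0 0 0.5 0 0 0 0.3; 0 0 0.36 0 0 0 0.3; 0 0 0 0 0 0 0.3; 0 0 0 0 0 0 -1; 0 0 0 0 0 0 -1; 0 0 0 0 0 0 -1; 0 0 0 0 0 0 -1; 0 0 0 0 0 0 -1; 0 0 -0.8 0 0 0 -1; 0 0 -0.9 0 0 0 -1; 0 0 -0.9 0 0 0 -1; 0 0 -0.9 0 0 0 -1"

```text
t: 15.95
ee_pos: [0.5757, -0.2189, 0.0913]
orientation: [-0.41, -3.114, -0.001]
ft_force: [0.4, -1.2, -0.8]
finger_gap: 0.0365
gripper_force: 29.8
```

```bash
python3 go.py 533 252 90 4; python3 - <<'E'
from workcell import *
from h import *
np.set_printoptions(precision=1,suppress=True)
s=snapshot("scene")
p=s["pixels"][90:250,220:420,::-1]
for b in blobs(s,"blue"):print("sc",b.mean(0),axis(ray(s,b,.093)))
cv2.imwrite("pics/c7.png",cv2.resize(p,None,fx=3,fy=3))
E
```

```text
t 15.95 tcp [ 575.74 -218.89   91.28] gx ang 165.0 tilt 0.04 gap 36.5 gf 29.8 j6 -1.86 F [ 0.38 -1.17 -0.84]
shift/25 now-frame [ 6.52 17.75  0.06] goal-frame [ 0.39 18.91  0.05] turn/4 [ 0.01 -0.01 -4.75]
sc [160.3 109. ] (array([514.6, 366.7]), np.float32(81.34901), 98.22819519042969, 21.952030181884766)
sc [185.6 118.6] (array([533. , 274.7]), np.float32(-19.959068), 81.30071258544922, 20.977060317993164)
sc [213.5 154.9] (array([474.4,  92.8]), np.float32(-1.2552223), 35.3962287902832, 10.194803237915039)
sc [109.3 191. ] (array([226.9, 170.9]), np.float32(-89.97688), 143.9754638671875, 4.644623279571533)
sc [323.1 188.4] (array([ 556.4, -176.3]), np.float32(-4.5803623), 58.577754974365234, 8.882018089294434)
sc [466.  264.5] (array([ 571.8, -486.9]), np.float32(0.2345768), 82.18770599365234, 1.6876018047332764)
sc [415.3 334.7] (array([ 404.2, -487. ]), np.float32(0.039795294), 242.5381317138672, 1.400956392288208)
```

View pics/c7.png

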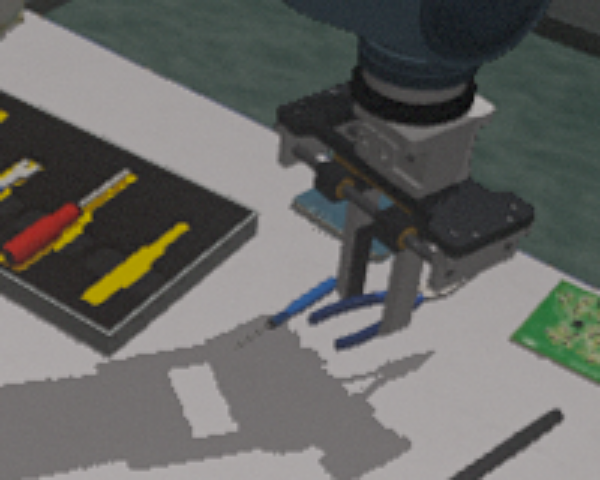

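Call:
arm_command --steps "0 0 0 0 0 -0.95 -1; 0 0 0 0 0 -0.95 -1; 0 0 0 0 0 -0.95 -1; 0 0 0 0 0 -0.95 -1; 0 0 0 0 0 -0.95 -1; 0.02 0.99 0 0 0 0 -1; 0.02 0.99 0 0 0 0 -1; 0.02 0.99 0 0 0 0 -1; 0.02 0.99 0 0 0 0 -1; 0.02 0.99 0 0 0 0 -1; 0.02 0.99 0 0 0 0 -1; 0.02 0.99 0 0 0 0 -1; 0.02 0.99 0 0 0 0 -1; 0.02 0.99 0 0 0 0 -1; 0.02 0.99 0 0 0 0 -1; 0.02 0.99 0 0 0 0 -1"

```text
t: 17.33
ee_pos: [0.5509, 0.0533, 0.0898]
orientation: [0.11, -3.139, -0.0]
ft_force: [0.3, 0.3, -1.0]
finger_gap: 0.0362
gripper_force: 29.8
```

Call:
arm_command --steps "0.02 0.99 0 0 0 0 -1; 0.02 0.99 0 0 0 0 -1; 0.02 0.99 0 0 0 0 -1; 0.02 0.99 0 0 0 0 -1; 0.02 0.99 0 0 0 0 -1; 0.02 0.99 0 0 0 0 -1; 0.02 0.99 0 0 0 0 -1; 0.02 0.99 0 0 0 0 -1; 0 0 0 0 0 0 -1; 0 0 0 0 0 0 -1"

```text
t: 18.17
ee_pos: [0.5331, 0.25, 0.0897]
orientation: [0.113, -3.139, 0.001]
ft_force: [0.1, -0.6, -0.9]
finger_gap: 0.0365
gripper_force: 29.8
```

```bash
python3 go.py 533 252 18 4; python3 - <<'E'
from workcell import *
from h import *
s=snapshot("scene"); p=s["pixels"][70:230,130:330,::-1]
cv2.imwrite("pics/c8.png",cv2.resize(p,None,fx=3,fy=3))
E
```

```text
t 18.17 tcp [533.13 249.98  89.73] gx ang -175.9 tilt 0.05 gap 36.5 gf 29.8 j6 -1.4 F [ 0.13 -0.59 -0.93]
shift/25 now-frame [-0.    0.08  2.87] goal-frame [-0.    0.08  2.87] turn/4 [-0.01 -0.01  0.03]
```

View pics/c8.png

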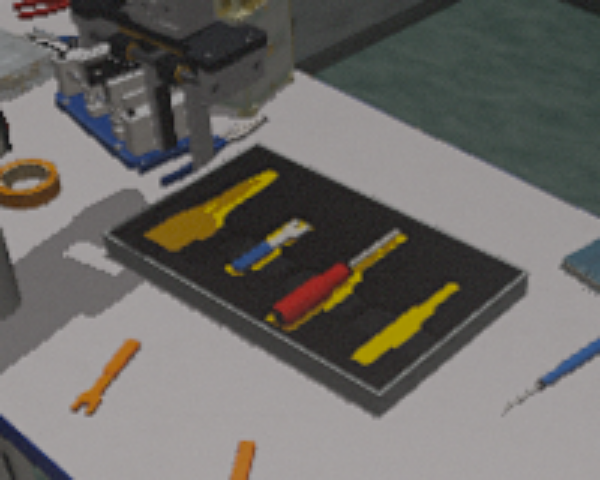

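The pliers are held jaws-away over their insert. Lowering with a small shift to the left.

Call:
arm_command --steps "0 0.06 0.9 0 0 0 -1; 0 0 0.9 0 0 0 -1; 0 0 0.6 0 0 0 -1; 0 0 0.3 0 0 0 -1; 0 0 0.18 0 0 0 -1; 0 0 0 0 0 0 -1; 0 0 0 0 0 0 -1; 0 0 0 0 0 0 -0.04; 0 0 0 0 0 0 -0.04; 0 0 0 0 0 0 -0.04; 0 0 0 0 0 0 -0.04; 0 0 -0.3 0 0 0 -0.04; 0 0 -0.8 0 0 0 -0.04; 0 0 -0.9 0 0 0 -0.04; 0 0 -0.9 0 0 0 0.1; 0 0 -0.9 0 0 0 0.1"

```text
t: 19.55
ee_pos: [0.5336, 0.2509, 0.115]
orientation: [-0.11, 3.139, 0.0]
ft_force: [1.1, 0.1, -0.9]
finger_gap: 0.0513
gripper_force: 0.0
```

```bash
python3 go.py 631 -125 90 -2.8
```

```text
t 19.55 tcp [533.58 250.89 115.03] gx ang -176.0 tilt 0.02 gap 51.3 gf 0.0 j6 -1.39 F [ 1.09  0.09 -0.89]
shift/25 now-frame [ -2.83 -15.27   1.  ] goal-frame [ -4.63 -14.83   1.  ] turn/4 [0.  0.  1.7]
```

Call:
arm_command --steps "-0.177 -0.954 0.06 0 0 0 0.1; -0.177 -0.954 0.06 0 0 0 0.1; -0.177 -0.954 0.06 0 0 0 0.1; -0.177 -0.954 0.06 0 0 0 0.1; -0.177 -0.954 0.06 0 0 0 0.1; -0.177 -0.954 0.06 0 0 0 0.1; -0.177 -0.954 0.06 0 0 0 0.1; -0.177 -0.954 0.06 0 0 0 0.1; -0.177 -0.954 0.06 0 0 0 0.1; -0.177 -0.954 0.06 0 0 0 0.1; -0.177 -0.954 0.06 0 0 0 0.1; -0.177 -0.954 0.06 0 0 0 0.1; -0.177 -0.954 0.06 0 0 0 0.1; -0.177 -0.954 0.06 0 0 0 0.1; -0.177 -0.954 0.06 0 0 0 0.1; -0.177 -0.954 0.06 0 0 0.85 0.1; 0 0 0 0 0 0.85 0.1; 0 0 0 0 0 0 0.1; 0 0 0 0 0 0 0.1"

```text
t: 21.13
ee_pos: [0.631, -0.1249, 0.0898]
orientation: [0.075, 3.141, 0.0]
ft_force: [0.2, 0.4, -0.5]
finger_gap: 0.0514
gripper_force: 0.0
```

```bash
python3 go.py 631 -125 3 -2.8; python3 - <<'E'
from workcell import *
from h import *
s=snapshot("scene"); p=s["pixels"][90:250,220:420,::-1]
t=snapshot("top"); q=t["pixels"][80:200,100:280,::-1]
cv2.imwrite("pics/c9.png",np.hstack([cv2.resize(i,(395,347),interpolation=cv2.INTER_CUBIC) for i in (p,q)]))
E
```

```text
t 21.13 tcp [ 630.96 -124.91   89.8 ] gx ang 177.3 tilt 0.01 gap 51.4 gf 0.0 j6 -1.89 F [ 0.24  0.42 -0.52]
shift/25 now-frame [-0.   -0.    3.47] goal-frame [-0.   -0.    3.47] turn/4 [0.   0.   0.02]
```

View pics/c9.png

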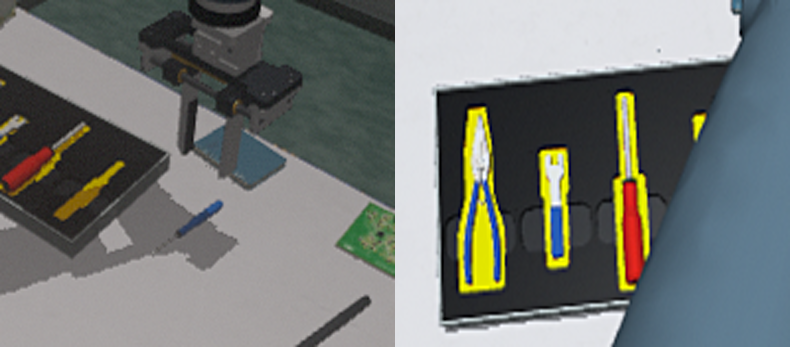

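The pliers lie well in their cut-out (right half, ~482,210). The gripper is above the blue driver (left half, ~200,215). Gripping it.

Call:
arm_command --steps "0 0 0.9 0 0 0 0.1; 0 0 0.9 0 0 0 0.1; 0 0 0.8 0 0 0 0.1; 0 0 0.5 0 0 0 0.1; 0 0 0.36 0 0 0 0.1; 0 0 0 0 0 0 0.1; 0 0 0 0 0 0 -1; 0 0 0 0 0 0 -1; 0 0 0 0 0 0 -1; 0 0 0 0 0 0 -1; 0 0 0 0 0 0 -1; 0 0 0 0 0 0 -1; 0 0 -0.8 0 0 0 -1; 0 0 -0.9 0 0 0 -1; 0 0 -0.9 0 0 0 -1; 0 0 -0.9 0 0 0 -1"

```text
t: 22.57
ee_pos: [0.6307, -0.1249, 0.0914]
orientation: [-0.076, -3.14, -0.0]
ft_force: [0.3, -0.8, -0.6]
finger_gap: 0.0005
gripper_force: 0.0
```

Call:
arm_command --steps "0 0 0 0 0 1 -1; 0 0 0 0 0 1 -1; 0 0 0 0 0 1 -1; 0 0 0 0 0 1 -1; 0 0 0 0 0 1 -1; 0 0 0 0 0 1 -1; 0 0 0 0 0 1 -1; 0 0 0 0 0 1 -1; 0 0 0 0 0 1 -1; 0 0 0 0 0 1 -1; 0 0 0 0 0 1 -1; 0 0 0 0 0 1 -1; 0 0 0 0 0 1 -1; 0 0 0 0 0 1 -1; 0 0 0 0 0 1 -1; 0 0 0 0 0 1 -1; 0 0 0 0 0 1 -1; 0 0 0 0 0 1 -1; 0 0 0 0 0 1 -1; 0 0 0 0 0 1 -1"

```text
t: 24.23
ee_pos: [0.6309, -0.1249, 0.0905]
orientation: [2.081, 2.353, -0.0]
ft_force: [0.1, 0.6, -0.2]
finger_gap: 0.0004
gripper_force: 0.0
```

Call:
arm_command --steps "0 0 0 0 0 1 -1; 0 0 0 0 0 1 -1; 0 0 0 0 0 1 -1; 0 0 0 0 0 1 -1; 0 0 0 0 0 1 -1; 0 0 0 0 0 1 -1; 0 0 0 0 0 1 -1; 0 0 0 0 0 1 -1; 0 0 0 0 0 1 -1; 0 0 0 0 0 1 -1; 0 0 0 0 0 1 -1; 0 0 0 0 0 1 -1; 0 0 0 0 0 1 -1; 0 0 0 0 0 1 -1; 0 0 0 0 0 1 -1; 0 0 0 0 0 1 -1; 0 0 0 0 0 1 -1; 0 0 0 0 0 1 -1; 0 0 0 0 0 1 -1; 0 0 0 0 0 1 -1"

```text
t: 25.9
ee_pos: [0.6309, -0.1249, 0.0905]
orientation: [3.107, 0.465, -0.0]
ft_force: [0.6, 0.2, -0.6]
finger_gap: 0.0003
gripper_force: 0.0
```

Call:
arm_command --steps "0 0 0 0 0 1 -1; 0 0 0 0 0 1 -1; 0 0 0 0 0 1 -1; 0 0 0 0 0 0 -1"

```text
t: 26.23
ee_pos: [0.6309, -0.1249, 0.0906]
orientation: [3.138, 0.141, 0.0]
ft_force: [-0.1, -0.4, -0.1]
finger_gap: 0.0005
gripper_force: 0.0
```

```bash
python3 go.py 548 1 90 4
```

```text
t 26.23 tcp [ 630.92 -124.94   90.56] gx ang 5.1 tilt 0.01 gap 0.5 gf 0.0 j6 1.11 F [-0.12 -0.36 -0.13]
shift/25 now-frame [-2.85 -5.31  0.02] goal-frame [-2.96 -5.26  0.02] turn/4 [ 0.   -0.    0.29]
```

The grasp came up empty (gap 0). Looking at where the driver went.

```bash
python3 - <<'E'
from workcell import *
from h import *
np.set_printoptions(precision=1,suppress=True)
s=snapshot("scene"); p=s["pixels"][90:250,220:420,::-1]
t=snapshot("top"); q=t["pixels"][80:200,250:400,::-1]
for n,i in (("s",s),("t",t)):
  for b in blobs(i,"blue",15):
    c=axis(ray(i,b,.006))
    if c[0][1]<-50: print(n,c)
cv2.imwrite("pics/c10.png",np.hstack([cv2.resize(i,(395,347),interpolation=cv2.INTER_CUBIC) for i in (p,q)]))
E
```

```text
s (array([ 660. , -125.6]), np.float32(-4.8293605), 24.777488708496094, 9.355271339416504)
s (array([ 514.1, -481.1]), np.float32(0.04866499), 378.91680908203125, 2.1903059482574463)
t (array([ 822.8, -367.4]), np.float32(89.26697), 51.066802978515625, 8.948147296905518e-05)
```

View pics/c10.png

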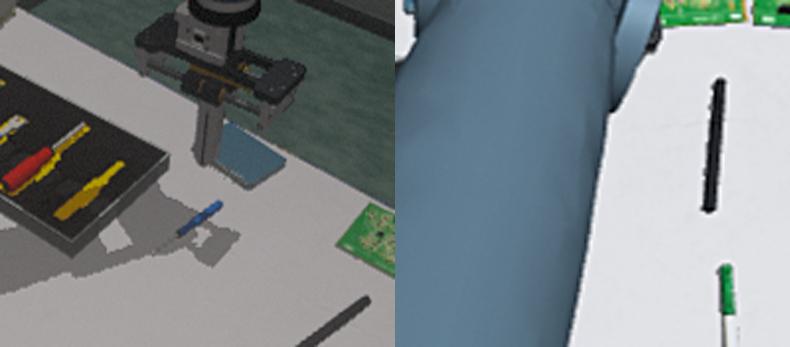

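The driver hasn't moved (left half, ~200,220). The lift began before the fingers had finished closing, so this time I'll give it more closing rows and grip slightly lower.

Call:
arm_command --steps "0 0 0 0 0 1 -0.3; 0 0 0 0 0 0.97 -0.3; 0 0 0 0 0 0 -0.3; 0 0 0 0 0 0 -0.3; 0 0 0 0 0 0 -0.3; 0 0 0.9 0 0 0 -0.3; 0 0 0.9 0 0 0 -0.3; 0 0 0.8 0 0 0 -0.3; 0 0 0.5 0 0 0 -0.3; 0 0 0.41 0 0 0 -0.3; 0 0 0 0 0 0 -1; 0 0 0 0 0 0 -1; 0 0 0 0 0 0 -1; 0 0 0 0 0 0 -1; 0 0 0 0 0 0 -1; 0 0 0 0 0 0 -1; 0 0 0 0 0 0 -1; 0 0 0 0 0 0 -1; 0 0 0 0 0 0 -1"

```text
t: 27.92
ee_pos: [0.6317, -0.1251, 0.0037]
orientation: [3.14, -0.073, 0.002]
ft_force: [0.5, -0.1, 6.3]
finger_gap: 0.0107
gripper_force: 30.0
```

Call:
arm_command --steps "0 0 -0.6 0 0 0 -1; 0 0 -0.9 0 0 0 -1; 0 0 -0.9 0 0 0 -1; 0 0 -0.9 0 0 0 -1; 0 0 0 0 0 -1 -1; 0 0 0 0 0 -1 -1; 0 0 0 0 0 -1 -1; 0 0 0 0 0 -1 -1; 0 0 0 0 0 -1 -1; 0 0 0 0 0 -1 -1; 0 0 0 0 0 -1 -1; 0 0 0 0 0 -1 -1; 0 0 0 0 0 -1 -1; 0 0 0 0 0 -1 -1; 0 0 0 0 0 -1 -1; 0 0 0 0 0 -1 -1; 0 0 0 0 0 -1 -1; 0 0 0 0 0 -1 -1; 0 0 0 0 0 -1 -1; 0 0 0 0 0 -1 -1"

```text
t: 29.58
ee_pos: [0.6305, -0.1248, 0.0854]
orientation: [-2.699, -1.607, 0.001]
ft_force: [-1.1, 0.3, -0.8]
finger_gap: 0.011
gripper_force: 30.0
```

Call:
arm_command --steps "0 0 0 0 0 -1 -1; 0 0 0 0 0 -1 -1; 0 0 0 0 0 -1 -1; 0 0 0 0 0 -1 -1; 0 0 0 0 0 -1 -1; 0 0 0 0 0 -1 -1; 0 0 0 0 0 -1 -1; 0 0 0 0 0 -1 -1; 0 0 0 0 0 -1 -1; 0 0 0 0 0 -1 -1; 0 0 0 0 0 -1 -1; 0 0 0 0 0 -1 -1; 0 0 0 0 0 -1 -1; 0 0 0 0 0 -1 -1; 0 0 0 0 0 -1 -1; 0 0 0 0 0 -1 -1; 0 0 0 0 0 -1 -1; 0 0 0 0 0 -1 -1; 0 0 0 0 0 -1 -1; 0 0 0 0 0 -1 -1"

```text
t: 31.25
ee_pos: [0.6305, -0.1248, 0.0854]
orientation: [-1.035, -2.966, 0.0]
ft_force: [1.2, 0.0, -0.1]
finger_gap: 0.0108
gripper_force: 30.0
```

Call:
arm_command --steps "0 0 0 0 0 -1 -1; 0 0 0 0 0 -1 -1; 0 0 0 0 0 -1 -1; 0 0 0 0 0 -1 -1; 0 0 0 0 0 -1 -1; 0 0 0 0 0 -1 -1; 0 0 0 0 0 -1 -1; 0 0 0 0 0 -1 -1; 0 0 0 0 0 -1 -1; 0 0 0 0 0 -1 -1; 0 0 0 0 0 -0.7 -1; 0 0 0 0 0 0 -1"

```text
t: 32.25
ee_pos: [0.6306, -0.1248, 0.0854]
orientation: [0.114, -3.139, -0.0]
ft_force: [0.1, 0.1, -0.6]
finger_gap: 0.0108
gripper_force: 30.0
```

```bash
python3 go.py 548 1 90 4
```

```text
t 32.25 tcp [ 630.59 -124.78   85.43] gx ang -175.8 tilt 0.03 gap 10.8 gf 30.0 j6 -2.01 F [ 0.1   0.12 -0.55]
shift/25 now-frame [ 2.93  5.26 -0.18] goal-frame [ 2.94  5.25 -0.18] turn/4 [ 0.   -0.01  0.04]
```

Call:
arm_command --steps "0.42 0.75 -0.03 0 0 0 -1; 0.42 0.75 -0.03 0 0 0 -1; 0.42 0.75 -0.03 0 0 0 -1; 0.42 0.75 -0.03 0 0 0 -1; 0.42 0.75 -0.03 0 0 0 -1; 0.42 0.75 -0.03 0 0 0 -1; 0.42 0.75 -0.03 0 0 0 -1; 0 0 0 0 0 0 -1; 0 0 0 0 0 0 -1"

```text
t: 33.0
ee_pos: [0.5478, 0.0012, 0.0907]
orientation: [-0.114, 3.139, -0.0]
ft_force: [0.2, -0.5, -0.5]
finger_gap: 0.0112
gripper_force: 30.0
```

```bash
python3 go.py 548 1 18.5 4; python3 - <<'E'
from workcell import *
from h import *
np.set_printoptions(precision=1,suppress=True)
s=snapshot("scene"); p=s["pixels"][90:250,150:350,::-1]
t=snapshot("top"); q=t["pixels"][80:200,100:280,::-1]
for n,i in (("s",s),("t",t)):
  for b in blobs(i,"blue",15):
    c=axis(ray(i,b,.09))
    if -100<c[0][1]<100 and c[0][0]>400: print(n,c)
cv2.imwrite("pics/c11.png",np.hstack([cv2.resize(i,(395,347),interpolation=cv2.INTER_CUBIC) for i in (p,q)]))
E
```

```text
t 33.0 tcp [547.84   1.23  90.72] gx ang -175.8 tilt 0.02 gap 11.2 gf 30.0 j6 -1.85 F [ 0.16 -0.52 -0.54]
shift/25 now-frame [-0.01 -0.01  2.89] goal-frame [-0.01 -0.01  2.89] turn/4 [-0.    0.    0.04]
s (array([476.4,  95.7]), np.float32(0.6114382), 36.667720794677734, 11.536977767944336)
s (array([531.5,   4.6]), np.float32(5.8905067), 40.58131408691406, 10.536456108093262)
t (array([775. ,  83.2]), np.float32(89.257355), 91.86546325683594, 5.817413330078125e-05)
```

View pics/c11.png

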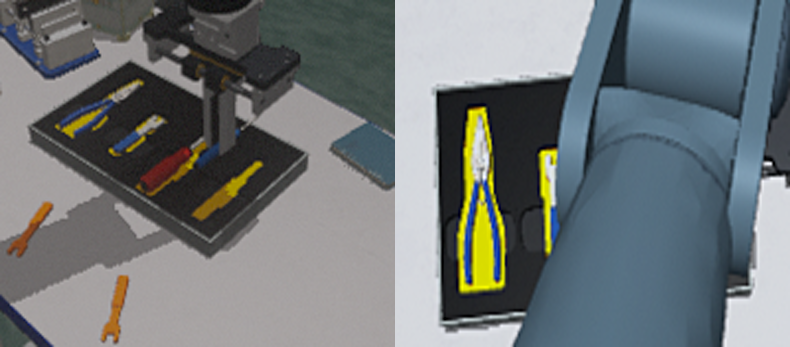

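The driver is held with its handle toward the robot over the blue insert. Placing it.

Call:
arm_command --steps "0 0 0.9 0 0 0 -1; 0 0 0.9 0 0 0 -1; 0 0 0.6 0 0 0 -1; 0 0 0.3 0 0 0 -1; 0 0 0.18 0 0 0 -1; 0 0 0 0 0 0 -1; 0 0 0 0 0 0 -1; 0 0 0 0 0 0 -0.45; 0 0 0 0 0 0 -0.45; 0 0 0 0 0 0 -0.45; 0 0 0 0 0 0 -0.45; 0 0 -0.3 0 0 0 -0.45; 0 0 -0.8 0 0 0 -0.45; 0 0 -0.9 0 0 0 -0.45; 0 0 -0.9 0 0 0 -0.4; 0 0 -0.9 0 0 0 -0.4"

```text
t: 34.43
ee_pos: [0.5481, 0.0008, 0.115]
orientation: [-0.113, 3.139, -0.0]
ft_force: [0.4, -0.6, 0.9]
finger_gap: 0.0278
gripper_force: 0.0
```

Call:
arm_command --steps "0 -0.9 -0.3 0 0 0 -0.4; 0 -0.9 -0.3 0 0 0 -0.4; 0 -0.9 -0.3 0 0 0 -0.4; 0 -0.9 0 0 0 0 -0.4; 0 -0.9 0 0 0 0 -0.4; 0 -0.9 0 0 0 0 -0.4; 0 -0.9 0 0 0 0 -0.4; 0 -0.9 0 0 0 0 -0.4; 0 -0.9 0 0 0 0 -0.4; 0 -0.9 0 0 0 0 -0.4; 0 -0.9 0 0 0 0 -0.4; 0 0 0 0 0 0 -0.4"

```text
t: 35.43
ee_pos: [0.5662, -0.2497, 0.1369]
orientation: [-0.108, 3.139, -0.003]
ft_force: [0.1, -0.1, -0.1]
finger_gap: 0.0279
gripper_force: 0.0
```

```bash
python3 go.py; python3 - <<'E'
from workcell import *
from h import *
np.set_printoptions(precision=1,suppress=True)
s=snapshot("scene"); t=snapshot("top"); q=t["pixels"][70:240,100:400,::-1]
for n,i in (("s",s),("t",t)):
  for c,z in (("blue",.021),("red",.0265)):
   for b in blobs(i,c,15):
    r=axis(ray(i,b,z))
    if -300<r[0][1]<300 and 400<r[0][0]<700: print(n,c,r)
cv2.imwrite("pics/c12.png",cv2.resize(q,(800,453),interpolation=cv2.INTER_CUBIC))
E
```

```text
t 35.43 tcp [ 566.2  -249.71  136.88] gx ang -176.1 tilt 0.13 gap 27.9 gf 0.0 j6 -2.24 F [ 0.08 -0.09 -0.14]
s blue (array([535.9, 239. ]), np.float32(10.28197), 81.62037658691406, 7.619102954864502)
s blue (array([532. , 169.2]), np.float32(3.6490881), 41.3648567199707, 9.672367095947266)
s blue (array([546.3,   0.9]), np.float32(2.4874494), 76.57511138916016, 10.233207702636719)
s red (array([532.6,  86.2]), np.float32(4.7060094), 85.34490966796875, 25.673276901245117)
t blue (array([548. ,  -1.4]), np.float32(2.8688993), 76.5006332397461, 8.757301330566406)
t blue (array([536.2, 262.1]), np.float32(-4.195476), 85.06968688964844, 9.326648712158203)
t blue (array([537.2, 236.6]), np.float32(9.897955), 84.92459106445312, 8.817621231079102)
t blue (array([533.8, 167.2]), np.float32(0.5498782), 40.38466262817383, 9.754962921142578)
t red (array([531.5,  82.2]), np.float32(4.668977), 84.73321533203125, 19.71162223815918)
```

View pics/c12.png

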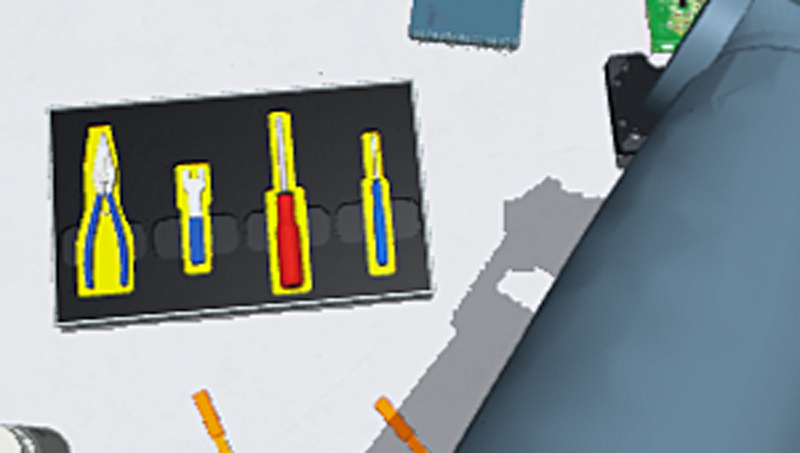

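All four tools lie in their own cut-outs, right way round, within about 3 mm of home: pliers (105,210), torque key (195,220), red driver (285,200), blue driver (376,205). The arm is clear, so I'm handing in.

```bash
python3 -c "
from workcell import *
print(close_job(), sense()['t'])"
```

```text
the job is handed in; nothing more can be done
the job is handed in; nothing more can be done
```

All four tools are back in their own cut-outs, the right way round and released, within about 3 mm of home by camera; the pens were left where they lay, and the job was handed in at about 36 s.

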